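# Clamp a brass bell in its assembly fixture

### The job

One of the two blue fixtures has a brass bell standing in its channel. Push the bell along the channel until it is fully home against the stop, then push that fixture's red clamp handle over, past its dead point, until it snaps into lock with the rubber pad bearing on the bell, and move clear. Only push: do not lift or tip the bell, leave the empty fixture's clamp open, and leave everything else where it is.

Things in the scene. Friction and masses are not known exactly. Their poses are not given: they have to be found in the camera images.
- fixture: the blue assembly fixture that holds the bell, bolted down. Origin on the table under where a fully home bell's centre stands; x along the channel from open end to stop and clamp, z up. Plate x -100 to 105, 110 wide, top at z 12. Rails: inner faces y +-36.5, x -85 to 30, tops z 26. Stop: face at x 35, top z 34
- bell: polished brass bell, mouth down on the fixture's plate between the rails, 20 to 45 mm short of the stop; 0.2 to 0.4 kg. Round: rim 70 mm across, 6 mm high; 62 across at 14 mm up, 56 at 30 mm up, narrowing to a 20 mm crown post, flat top 62 mm up. Origin at the centre of the mouth, on the plate; z up
- fixture_pivot (a point): clamp pivot on a grey riser, 75 mm beyond the fixture's origin along its x, 92 mm above the table; axis along the fixture's y. From it the open clamp's steel arm stands up (end about 25 mm towards the bell, 83 mm up) with the pad on it; it swings down over the bell as the handle goes over
- fixture_handle (a joint): 0 = open, handle leaning 0.05 rad towards the bell; grows as its top is pushed along the fixture's +x, then down; lean from vertical = value - 0.05; 1.5 = end stop, locked, almost level. Sprung: before the dead point (between 1.05 and 1.2) it returns to 0 if let go (up to 0.9 N m), beyond it snaps to 1.5 and stays
- fixture_handle_grip (a point): centre of the red handle's grip, 95 mm from the clamp pivot; the handle ends 130 mm from it; below the grip a 10 mm steel stem; the grip is 14 mm thick, 30 mm wide (along the pivot axis) and 70 mm long; z points along the handle away from the pivot, x is the direction in which it is to be pushed
- fixture_pad: black rubber pad, 18 mm across, on a sprung spindle (12 mm travel, 0.5 N per mm) 75 mm out on the clamp's arm; origin at the centre of its pressing face; with the clamp locked it presses some 2.5 N on the crown of a bell that is home
- spare_fixture: the empty fixture, otherwise the same as the other, clamp open, bolted down; its channel holds no bell. Same frame and sizes
- spare_fixture_handle (a joint): handle angle of the empty fixture's clamp, same meaning; to stay at 0
- bell_left: polished brass bell like the one to be clamped (70 mm mouth, 62 mm tall), mouth down on the table; origin under its centre; bystander
- bell_right: polished brass bell like the one to be clamped (70 mm mouth, 62 mm tall), mouth down on the table; origin under its centre; bystander
- pliers: pliers with dark red grips lying flat, 140 mm long, 75 mm wide, 16 mm high; origin at the pivot, on the table; x towards the jaws; bystander
- screwdriver: blue-handled screwdriver lying on the table, 190 mm long; bystander
- nut: round steel nut, 24 mm across, 10 mm high, on the table between the fixtures; origin under its centre; bystander
- polish_jar: closed jar, 64 mm across, 85 mm tall; origin under its centre; bystander
- clapper_bowl: white bowl of steel clapper balls, 100 mm across, 32 mm tall; origin under its centre; bystander

How it is judged:
By the outcome, as a careful person would: the job done as asked, in the order asked, and still so for the second after the job is handed in, with the robot touching nothing.
It also fails if it takes over 48 s, if anything falls off the work surface, if the arm or the gripper's body presses on something with over 40 N, if the wrist force passes 120 N, or if a joint passes its speed limit or range.

### The arm

A 6-joint arm with a two-finger parallel gripper is mounted at the origin on the work surface. World frame = base frame: x ahead of the robot, y to its left, z up, the work surface at z = 0. Lengths are in m, angles in rad, forces in N, time in s.
With the tool pointing down it reaches from about 0.225 to 0.875 m from the base axis. Payload 3.4 kg.
Tool frame: the origin (TCP) lies midway between the tips of the shut fingers; the grasp point (between the pads) lies 19 mm behind it (pinch_z is the distance from the TCP to the grasp point, in m); z points along the fingers, y is the line along which they close (so a half turn about z gives the same grasp; the last joint's range is limited). The gripper opens to 85 mm and grips with 20 to 120 N. Pads are 22 mm wide; open, the fingers measure 114 mm over their backs; the gripper's body (76 mm by 85 mm) begins 54 mm behind the grasp point. The pads swing forward as they close: fully open they stand 13 mm farther back than shut.
Start: joints at [-1.409, 0.276, 1.505, -0, 1.361, -0.121], TCP at [0.16, -0.552, 0.231] pointing down, gripper open.
Joint ranges: [-2.89, 2.89], [-0.75, 2.08], [0.22, 2.7], [-1.18, 4.32], [0.11, 2.71], [-2.7, 2.7]. Speed limits (rad/s): [2.57, 2.57, 3.14, 3.14, 3.14, 3.14].

### API

Orientations are given as a unit quaternion [w, x, y, z].
In Python, from rig import get_state, get_image, sign_off, pinch_z gives the robot as it stands.
- The arm moves only by the tool send_rows, never from a script. Its argument "steps" is one flat list of numbers, 5 for each row, row after row: the gripper's target within -1 to 1 (fully open at 1, half-way at 0, shut at -1), then the shift along the tool's x, y, z in cm, then the turn about the tool's z in degrees. In form: [gripper, x, y, z, roll, gripper, x, y, z, roll, ...]. A call has 1 to 12 rows; each row shifts and turns the commanded pose from where the row before left it, along the tool's axes as they then stand; what a row does not reach is not made up. A row lasts 1/10 s, in which the tool goes at most 50 mm and 8.59 degrees, less where a joint would pass 70% of its speed; a pose out of reach is approached as far as the arm can. A call is refused whole if a number of a shift passes 5 or a number of a turn 8.59, either way. A call with a gripper value outside its range is refused whole. The fingers move at their own pace and stop on an object; "newtons" is the grip in N (left out, the last holds). Time passes only in rows, so rows that do not move let the fingers close. It gives the time, the measured TCP pose, the force, the opening and the grip force at its end, in the units of the state.
- get_state(): the state, without advancing time (a new reading comes with each control period).
- get_image(name): name is "scene" or "side" or "wrist"; returns a dict with "color" (420x560x3 uint8, red, green, blue), "mtx" (3x3 intrinsics, pixels), "T" (4x4, takes a point from camera to world coordinates); the wrist camera has in their place "mount" (4x4, takes a point from camera to tool coordinates, whose origin is the TCP and whose axes are the flange's). Camera axes: x right, y down, z forward; pixel columns grow to the right and rows downward; lengths in m; the calibration is good to about 2 mm. A picture is of the moment at which its call begins: read the wrist's pose just before it. There is no depth.
- sign_off(): hands the job in; it is judged then, once.
The state is a dict: "clock": time; "qpos": joint angles; "qd": joint speeds; "effort": joint torques, N m; "position": TCP position; "ee_rot": TCP orientation; "contact_force": force on the tool from outside, world axes, zero at the start; "moment": the same for the moment, N m; "width": finger opening in m; "gripper_force": force on a finger pad.
Only numpy, scipy, OpenCV 4.12 (cv2) and the standard library are available. Lean on these libraries where they do the work, as an engineer would, in place of code of your own. Each camera call takes 0.05 s, during which the arm holds its last target. There are 200 camera calls.

## Working session

There is one attempt and no reset: what is moved stays moved. The work goes in short steps, Python scripts to look and compute and a tool call to move; the robot and the scene stay as the last step left them, time stands still between calls to the robot, and variables do not carry over. Pictures are saved under pics/ and viewed, at most 10 in all, crops included, and the job is handed in when it is done.

Besides the shell and the picture viewer there is one more tool, called after ">>>" as name(argument=value, ...) on one line, values as JSON. send_rows: Moves the arm, as the interface text tells. Its arguments: {"type":"object","properties":{"steps":{"type":"array"},"newtons":{"type":"number"}},"required":["steps"]}

```bash
mkdir -p pics; ls; python3 - <<'E'
from rig import *
import cv2
s=get_state();print(s['clock'],s['position'],s['ee_rot'],s['contact_force'])
for n in("scene","side"):
    d=get_image(n);cv2.imwrite(f'pics/{n}0.png',d['color'][:,:,::-1]);print(d['mtx'].tolist(),d['T'].round(4).tolist())
print(get_image('wrist')['mount'].tolist())
E
```

```text
pics
0.0 [ 0.16036496 -0.55163779  0.23044445] [-9.01637817e-04  9.90018973e-01  1.40931259e-01 -1.30479290e-05] [-0.04818215  0.22003901 -0.13743328]
[[422.09486992492083, 0.0, 280.28152973447595], [0.0, 422.09486992492083, 206.56623442175024], [0.0, 0.0, 1.0]] [[0.8666, 0.3187, -0.3838, 1.1801], [0.4985, -0.5219, 0.6922, -1.0112], [0.0203, -0.7912, -0.6112, 1.0111], [0.0, 0.0, 0.0, 1.0]]
[[384.71572257830417, 0.0, 281.62652931252904], [0.0, 384.71572257830417, 211.25854742856163], [0.0, 0.0, 1.0]] [[-0.8047, -0.3388, 0.4875, 0.1009], [-0.5934, 0.4831, -0.6438, 0.6842], [-0.0174, -0.8074, -0.5898, 0.7983], [0.0, 0.0, 0.0, 1.0]]
[[-0.00029700437242654475, -0.9586463582759686, -0.2845998446110327, 0.0718920604692098], [0.9999999546670526, -0.0002706228586711843, -0.00013201954162080922, 0.00042004971352149756], [4.954082927007536e-05, -0.28459987091966427, 0.958646395193877, -0.14356614182437633], [0.0, 0.0, 0.0, 1.0]]
```

View pics/scene0.png

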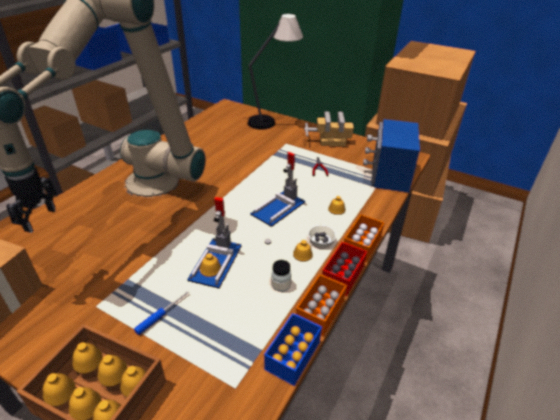

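View pics/side0.png

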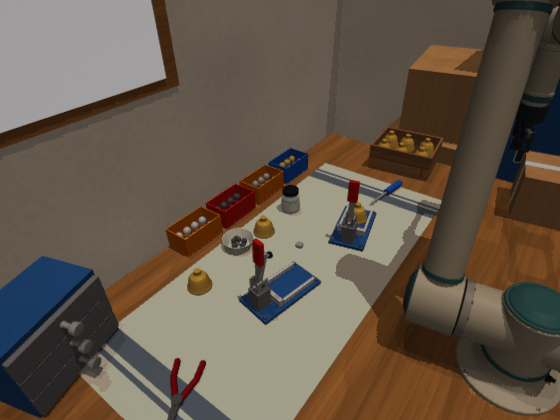

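The bell is in the near fixture, at about (210,262) in the scene view and (355,215) in the side view. The spare fixture is at (278,205) in scene. I'll zoom in on the bell's fixture.

```bash
python3 - <<'E'
import cv2,numpy as np
a=cv2.imread('pics/scene0.png')[185:300,165:265];b=cv2.imread('pics/side0.png')[165:265,310:410]
f=lambda i:cv2.resize(i,(400,int(i.shape[0]*4)),interpolation=cv2.INTER_CUBIC)
A,B=f(a),f(b);B=np.vstack([B,np.zeros((60,400,3),np.uint8)])
cv2.imwrite('pics/z.png',np.hstack([A,B]))
E
```

```text
(no output)
```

View pics/z.png

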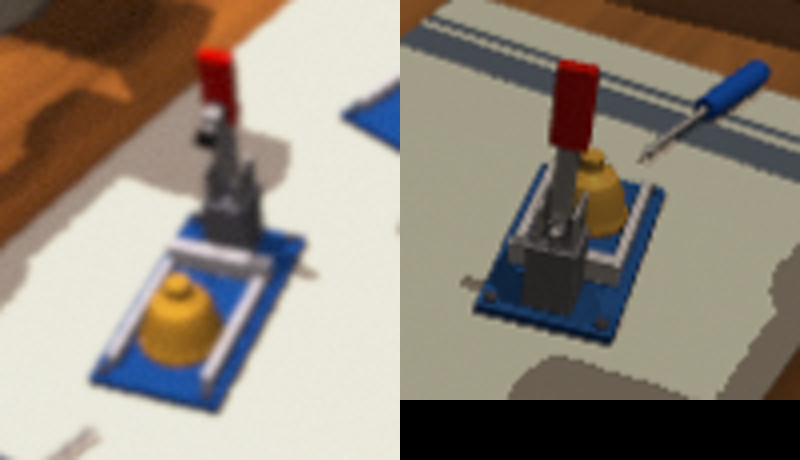

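The zoom (4x) shows the plate corners in scene at (92,375), (215,403) and (303,236), and in side at (477,303), (610,335), (661,188) and (546,164). The bell's crown is at (180,278) and (594,153). The handle is upright and in the way only at the stop end.

```bash
cat > h.py <<'E'
import numpy as np,cv2
from rig import *
def ray(d,uv):
    r=d['T'][:3,:3]@np.linalg.inv(d['mtx'])@np.array([uv[0],uv[1],1.]);return d['T'][:3,3],r/np.linalg.norm(r)
def onz(d,uv,z):
    o,r=ray(d,uv);return o+r*(z-o[2])/r[2]
def tri(rs):
    A=sum(np.eye(3)-np.outer(r,r) for o,r in rs);b=sum((np.eye(3)-np.outer(r,r))@o for o,r in rs);return np.linalg.solve(A,b)
def cents(img,lo,hi,roi):
    h=cv2.cvtColor(img,cv2.COLOR_RGB2HSV);m=cv2.inRange(h,lo,hi);k=np.zeros_like(m);x,y,X,Y=roi;k[y:Y,x:X]=m[y:Y,x:X];return k
E
python3 - <<'E'
from h import *
S=get_image('scene');D=get_image('side')
zs=lambda p:(p[0]/4+165-.4,p[1]/4+185-.4)
zd=lambda p:((p[0]-400)/4+310-.4,p[1]/4+165-.4)
mod=[];w=[]
for p,m in [((92,375),(-100,55)),((215,403),(-100,-55)),((303,236),(105,-55))]:
    mod.append(m);w.append(onz(S,zs(p),.012)[:2])
for p,m in [((477,303),(105,-55)),((610,335),(105,55)),((661,188),(-100,55)),((546,164),(-100,-55))]:
    mod.append(m);w.append(onz(D,zd(p),.012)[:2])
mod=np.array(mod)/1e3;w=np.array(w)
print(w.round(4))
mc=mod-mod.mean(0);wc=w-w.mean(0)
# Kabsch 2D
yaw=np.arctan2((mc[:,0]*wc[:,1]-mc[:,1]*wc[:,0]).sum(),(mc*wc).sum())
R=np.array([[np.cos(yaw),-np.sin(yaw)],[np.sin(yaw),np.cos(yaw)]]);t=w.mean(0)-R@mod.mean(0)
print('yaw',np.degrees(yaw),'org',t,'res',(w-mod@R.T-t).round(4).tolist())
rs=[]
for d,roi in((S,(205,185,235,225)),(D,(340,170,370,210))):
    k=cents(d['color'],(0,150,60),(8,255,255),roi);ys,xs=np.nonzero(k);print(len(xs),xs.mean(),ys.mean());rs.append(ray(d,(xs.mean(),ys.mean())))
g=tri(rs);print('grip',g,'fix',R.T@(g[:2]-t))
c=tri([ray(S,zs((180,278))),ray(D,zd((594,153)))]);print('crown',c,R.T@(c[:2]-t))
for d,p in((S,zs((180,276))),(D,zd((594,151)))):
    q=onz(d,p,.074);print(q,R.T@(q[:2]-t))
E
```

```text
[[ 0.4877 -0.3533]
 [ 0.588  -0.327 ]
 [ 0.5391 -0.1339]
 [ 0.5381 -0.1347]
 [ 0.4365 -0.1607]
 [ 0.4872 -0.3564]
 [ 0.585  -0.3315]]
yaw 104.38144390984361 org [ 0.51243508 -0.24699441] res [[0.0037, 0.0043], [-0.0026, 0.0032], [-0.0005, -0.0023], [-0.0015, -0.0031], [0.0034, -0.0018], [0.0032, 0.0011], [-0.0056, -0.0013]]
109 218.67889908256882 203.36697247706422
211 353.29857819905214 190.84834123222748
grip [ 0.49128343 -0.17311322  0.19369643] fix [0.07681958 0.00213851]
crown [ 0.52271167 -0.28185264  0.07669972] [-0.03631837 -0.00129661]
[ 0.52208715 -0.27697111  0.074     ] [-0.03143468 -0.00190412]
[ 0.52362948 -0.29011849  0.074     ] [-0.04455316 -0.00013261]
```

>>> send_rows(steps=[-1,4.6,-1,0,0,-1,4.6,-1,0,0,-1,4.6,-1,0,0,-1,4.6,-1,0,0,-1,4.6,-1,0,0,-1,4.6,-1,0,0,-1,4.6,-1,0,0,-1,4.6,-1,0,0,-1,4.6,-0.6,0,0,-1,0.6,0,0,1.8,-1,0,0,0,0,-1,0,0,0,0], newtons=60)

```text
clock: 1.45
position: [0.5392, -0.3524, 0.2309]
ee_rot: [-0.0, 0.992, 0.126, -0.001]
contact_force: [-0.2, 0.6, 0.0]
width: -0.0002
gripper_force: 0.0
```

```bash
python3 - <<'E'
from h import *
import pickle
s=get_state();d=get_image('wrist')
pickle.dump((s,d),open('w1.pkl','wb'))
print(s['position'],s['ee_rot'],s['width'],s['contact_force'])
cv2.imwrite('pics/w1.png',d['color'][:,:,::-1])
E
```

```text
[ 0.53924557 -0.35238424  0.23094438] [-1.38686877e-04  9.92058297e-01  1.25777368e-01 -6.07390136e-04] -0.00020874247149800388 [-0.21026973  0.61568786  0.0408263 ]
```

View pics/w1.png

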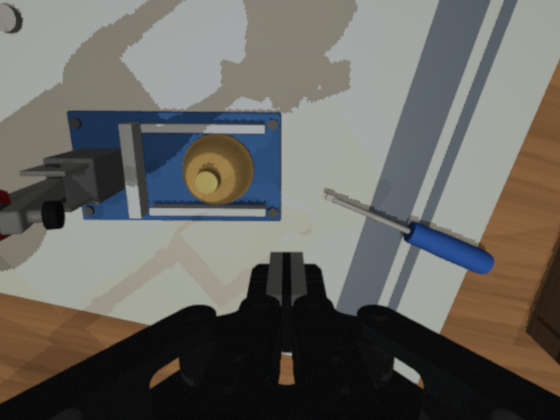

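The wrist view shows the plate corners near (68,110), (281,110), (281,220) and (84,220). The bell is centred near (218,170) with its crown at (206,182), and the shut fingertips are at (287,258).

```bash
python3 - <<'E'
from h import *
import pickle
from scipy.spatial.transform import Rotation as Ro
s,d=pickle.load(open('w1.pkl','rb'))
q=s['ee_rot'];M=np.eye(4);M[:3,:3]=Ro.from_quat([q[1],q[2],q[3],q[0]]).as_matrix();M[:3,3]=s['position']
d['T']=M@d['mount']
h=cv2.cvtColor(d['color'],cv2.COLOR_RGB2HSV)
m=cv2.inRange(h,(100,150,30),(125,255,255));m[:, 320:]=0;m[260:]=0
c=max(cv2.findContours(m,0,2)[0],key=cv2.contourArea);hu=cv2.convexHull(c)
ap=cv2.approxPolyDP(hu,5,True)[:,0];print(ap.tolist())
for p in ap:print(p,onz(d,p+0.0,.012)[:2].round(4))
b=cv2.inRange(h,(12,100,60),(30,255,255));b[:,:160]=0;b[:,275:]=0;b[230:]=0
c=max(cv2.findContours(b,0,2)[0],key=cv2.contourArea);print(cv2.minEnclosingCircle(c),cv2.boundingRect(c))
t=np.array([.5124,-.247]);y=np.radians(104.4);R=np.array([[np.cos(y),-np.sin(y)],[np.sin(y),np.cos(y)]])
(u,_)=cv2.minEnclosingCircle(c)
print('rim',R.T@(onz(d,u,.016)[:2]-t),'crown',R.T@(onz(d,(206,182),.074)[:2]-t),onz(d,(206,182),.074))
print('tcp',R.T@(s['position'][:2]-t))
# spare grip
S=get_image('scene');D=get_image('side');rs=[]
for e,roi in((S,(280,145,302,180)),(D,(245,232,270,270))):
    k=cents(e['color'],(0,150,60),(8,255,255),roi);ys,xs=np.nonzero(k);rs.append(ray(e,(xs.mean(),ys.mean())))
print('spare grip',tri(rs))
E
```

```text
[[68, 113], [279, 114], [279, 211], [232, 203], [74, 148]]
[ 68 113] [ 0.5402 -0.1378]
[279 114] [ 0.5894 -0.3327]
[279 211] [ 0.4953 -0.3564]
[232 203] [ 0.4916 -0.3078]
[ 74 148] [ 0.508  -0.1463]
((217.3924102783203, 168.48101806640625), 35.526947021484375) (183, 134, 70, 70)
rim [-0.04143948 -0.00130467] crown [-0.04230863 -0.00128904] [ 0.52417027 -0.28765886  0.074     ]
tcp [-0.10874962  0.00020582]
spare grip [0.55323957 0.18599411 0.19217798]
```

>>> send_rows(steps=[-1,0.1,0,4.5,0,-1,0,0,4.5,0,-1,0,0,4.5,0,-1,0,0,4.5,0,-1,0,0,2.0,0,-1,0,0,0.9,0,-1,0,0,0,0,-1,0,-0.5,0,0,-1,0,-0.5,0,0,-1,0,-0.4,0,0,-1,0,0,0,0])

```text
clock: 2.7
position: [0.5374, -0.338, 0.0234]
ee_rot: [0.0, 0.992, 0.126, 0.0]
contact_force: [0.3, -0.4, 0.1]
width: -0.0004
gripper_force: 0.0
```

>>> send_rows(steps=[-1,0,-0.3,0,0,-1,0,-0.3,0,0,-1,0,-0.3,0,0,-1,0,-0.3,0,0,-1,0,-0.3,0,0,-1,0,-0.3,0,0,-1,0,-0.3,0,0,-1,0,-0.3,0,0,-1,0,-0.3,0,0,-1,0,-0.3,0,0,-1,0,0,0,0])

```text
clock: 3.8
position: [0.5296, -0.3089, 0.0223]
ee_rot: [-0.0, 0.992, 0.125, -0.0]
contact_force: [0.2, -0.5, 0.3]
width: -0.0001
gripper_force: 0.1
```

>>> send_rows(steps=[-1,0,-0.3,0,0,-1,0,-0.3,0,0,-1,0,-0.2,0,0,-1,0,-0.2,0,0])

```text
clock: 4.2
position: [0.5272, -0.2998, 0.0223]
ee_rot: [0.0, 0.992, 0.125, -0.0]
contact_force: [-0.4, -2.4, 0.2]
width: -0.0001
gripper_force: 0.8
```

>>> send_rows(steps=[-1,0,-0.2,0,0,-1,0,-0.2,0,0])

```text
clock: 4.4
position: [0.526, -0.2961, 0.0223]
ee_rot: [0.0, 0.992, 0.125, -0.0]
contact_force: [-0.5, -2.5, -0.4]
width: 0.0002
gripper_force: 1.1
```

```bash
python3 - <<'E'
from h import *
s=get_state();d=get_image('wrist');print(s['position'],s['contact_force'])
cv2.imwrite('pics/w2.png',d['color'][:,:,::-1])
E
```

```text
[ 0.52600591 -0.2961074   0.02230545] [-0.47657172 -2.47068017 -0.43504439]
```

View pics/w2.png

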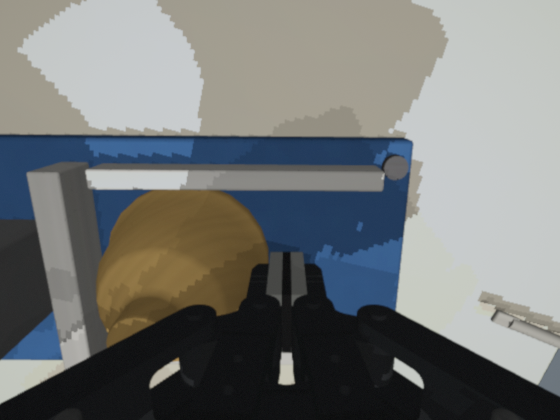

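The bell is being pushed with about 2.5 N of friction. Its rim, at left (110,225), is close to the stop bar, at (95,250). I'll continue gently.

>>> send_rows(steps=[-1,0,-0.2,0,0,-1,0,-0.2,0,0])

```text
clock: 4.65
position: [0.5251, -0.2924, 0.0224]
ee_rot: [0.0, 0.992, 0.125, -0.0]
contact_force: [-1.1, -3.1, -0.1]
width: 0.0001
gripper_force: 1.5
```

>>> send_rows(steps=[-1,0,-0.2,0,0,-1,0,-0.1,0,0])

```text
clock: 4.85
position: [0.5248, -0.2905, 0.0227]
ee_rot: [0.002, 0.992, 0.126, 0.0]
contact_force: [-1.8, -6.9, 1.1]
width: 0.0002
gripper_force: 3.2
```

>>> send_rows(steps=[-1,0,-0.2,0,0,-1,0,-0.1,0,0])

```text
clock: 5.05
position: [0.525, -0.2901, 0.0234]
ee_rot: [0.004, 0.992, 0.126, 0.001]
contact_force: [-2.6, -12.0, 2.4]
width: 0.0002
gripper_force: 5.5
```

The reaction force jumped to 12 N and motion stopped, so the bell is home. I'll back off, lift and check.

>>> send_rows(steps=[-1,0,0.5,0,0,-1,0,1.0,0,0,-1,0,2.0,0,0,-1,0,2.0,0,0,-1,0,0,-4.5,0,-1,0,0,-4.5,0,-1,0,0,-4.5,0,-1,0,0,-4.5,0,-1,0,0,-3.3,0,-1,0,0,0,0,-1,0,0,0,0])

```text
clock: 6.15
position: [0.5378, -0.3391, 0.2357]
ee_rot: [-0.0, 0.992, 0.125, 0.001]
contact_force: [-0.3, 0.1, -0.9]
width: 0.0002
gripper_force: 0.0
```

```bash
python3 - <<'E'
from h import *
from scipy.spatial.transform import Rotation as Ro
s=get_state();d=get_image('wrist')
q=s['ee_rot'];M=np.eye(4);M[:3,:3]=Ro.from_quat([q[1],q[2],q[3],q[0]]).as_matrix();M[:3,3]=s['position'];d['T']=M@d['mount']
t=np.array([.5124,-.247]);y=np.radians(104.4);R=np.array([[np.cos(y),-np.sin(y)],[np.sin(y),np.cos(y)]])
print(s['position'],R.T@(s['position'][:2]-t),s['contact_force'])
h=cv2.cvtColor(d['color'],cv2.COLOR_RGB2HSV)
b=cv2.inRange(h,(12,100,60),(30,255,255));b[260:]=0
c=max(cv2.findContours(b,0,2)[0],key=cv2.contourArea);u,r=cv2.minEnclosingCircle(c);print(u,r,cv2.boundingRect(c))
print('bell',R.T@(onz(d,u,.016)[:2]-t))
cv2.imwrite('pics/w3.png',d['color'][:,:,::-1])
E
```

```text
[ 0.53779555 -0.33913059  0.23565678] [-0.09555176 -0.00168575] [-0.32079343  0.09027088 -0.93891975]
(531.5, 172.0) 91.24290466308594 (488, 85, 72, 175)
bell [-0.34099307  0.00073209]
```

View pics/w3.png

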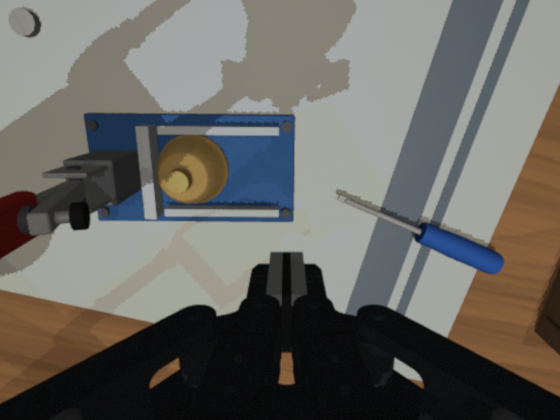

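The bell (193,169) now touches the stop bar (158,170), and the channel behind it is empty. Next I'll approach the handle from the bell side.

>>> send_rows(steps=[-1,0,-4,0,0,-1,0,-4,0,0,-1,0,-3,0,0,-1,0,-1.5,0,0,-1,0,0,1.8,0,-1,0,0,1.8,0,-1,0,0,0,0])

```text
clock: 6.9
position: [0.5046, -0.2176, 0.1958]
ee_rot: [-0.002, 0.992, 0.125, -0.003]
contact_force: [-0.2, 0.5, -0.2]
width: 0.0003
gripper_force: 0.0
```

>>> send_rows(steps=[-1,0,-0.6,0,0,-1,0,-0.6,0,0,-1,0,-0.5,0,0,-1,0,0,0,0])

```text
clock: 7.3
position: [0.5029, -0.2034, 0.2]
ee_rot: [0.002, 0.992, 0.126, 0.001]
contact_force: [1.6, -5.1, -3.5]
width: 0.0004
gripper_force: 2.3
```

>>> send_rows(steps=[-1,0,-0.6,0,0,-1,0,-0.6,0,0,-1,0,-0.6,0,0,-1,0,0,0,0])

```text
clock: 7.7
position: [0.4988, -0.1867, 0.2006]
ee_rot: [0.003, 0.992, 0.126, 0.001]
contact_force: [1.0, -5.5, 0.3]
width: 0.0001
gripper_force: 3.2
```

```bash
python3 - <<'E'
from h import *
s=get_state();S=get_image('scene');D=get_image('side')
t=np.array([.5124,-.247]);y=np.radians(104.4);R=np.array([[np.cos(y),-np.sin(y)],[np.sin(y),np.cos(y)]])
print(s['position'],R.T@(s['position'][:2]-t),s['contact_force'])
f=lambda i:cv2.resize(i,(400,480),interpolation=cv2.INTER_CUBIC)
cv2.imwrite('pics/z2.png',np.hstack([f(S['color'][150:270,165:265]),f(D['color'][130:250,300:400])])[:,:,::-1])
E
```

```text
[ 0.49878847 -0.1867281   0.20064114] [ 0.0617634  -0.00180512] [ 1.02074555 -5.46208863  0.26386661]
```

View pics/z2.png

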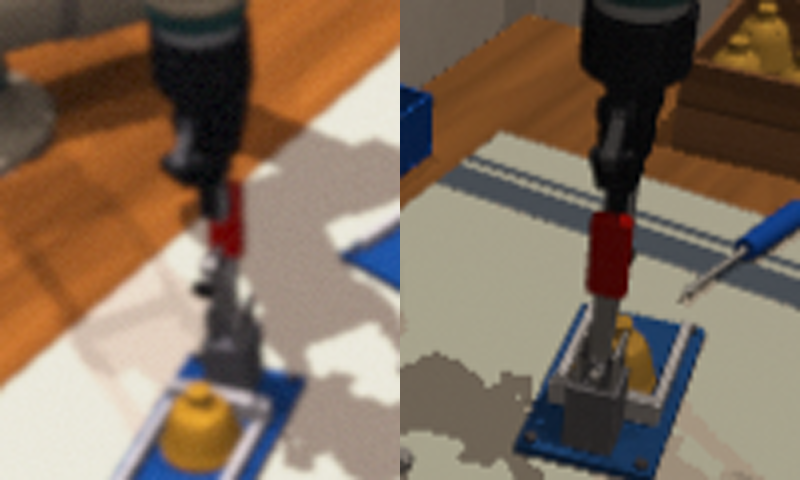

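The shut fingers bear squarely on the red grip (scene (225,205), side (610,250) in the crop). The force is about 5 N and the handle is yielding. I'll continue along its arc.

>>> send_rows(steps=[-1,0,-0.7,0.1,0,-1,0,-0.7,0.1,0,-1,0,-0.7,0.2,0,-1,0,-0.7,0.2,0,-1,0,-0.7,0.3,0,-1,0,-0.7,0.3,0,-1,0,-0.6,0.3,0,-1,0,-0.6,0.4,0,-1,0,-0.6,0.4,0,-1,0,-0.5,0.5,0])

```text
clock: 8.8
position: [0.4836, -0.1224, 0.1738]
ee_rot: [0.002, 0.992, 0.125, 0.003]
contact_force: [-0.2, -1.7, 7.3]
width: -0.0001
gripper_force: 2.9
```

```bash
python3 - <<'E'
from h import *
s=get_state();S=get_image('scene');D=get_image('side')
t=np.array([.5124,-.247]);y=np.radians(104.4);R=np.array([[np.cos(y),-np.sin(y)],[np.sin(y),np.cos(y)]])
print(s['position'],R.T@(s['position'][:2]-t),R.T@s['contact_force'][:2],s['contact_force'])
f=lambda i:cv2.resize(i,(400,480),interpolation=cv2.INTER_CUBIC)
cv2.imwrite('pics/z3.png',np.hstack([f(S['color'][150:270,165:265]),f(D['color'][130:250,300:400])])[:,:,::-1])
E
```

```text
[ 0.48356624 -0.12244276  0.17380395] [ 0.12781471 -0.00304823] [-1.58696532  0.63543329] [-0.22080776 -1.69513372  7.28915158]
```

View pics/z3.png

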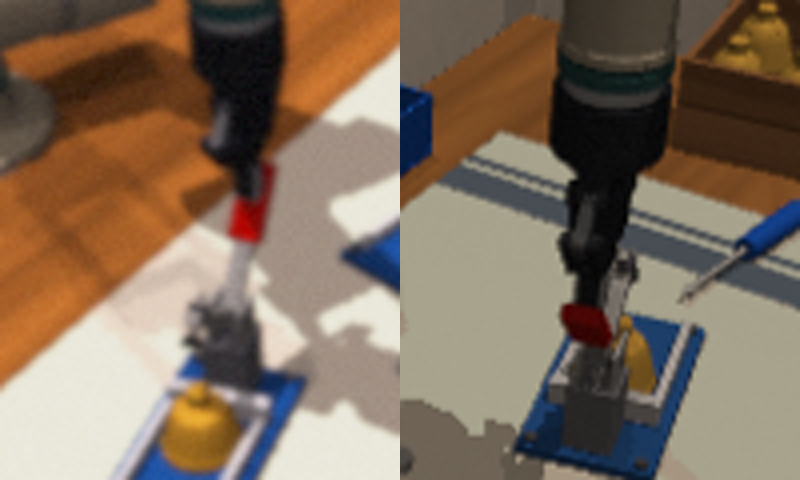

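The handle has leaned over to about 0.8 rad with the fingers on its grip, and the clamp arm is swinging down towards the bell. I'll go on past the dead point.

>>> send_rows(steps=[-1,0,-0.5,0.5,0,-1,0,-0.5,0.5,0,-1,0,-0.45,0.6,0,-1,0,-0.4,0.6,0,-1,0,-0.4,0.6,0,-1,0,-0.3,0.6,0,-1,0,-0.3,0.7,0,-1,0,-0.2,0.7,0,-1,0,0,0,0])

```text
clock: 9.8
position: [0.4727, -0.0915, 0.1219]
ee_rot: [-0.001, 0.992, 0.125, -0.001]
contact_force: [-0.3, -0.8, 0.5]
width: 0.0001
gripper_force: 0.0
```

>>> send_rows(steps=[-1,0,-0.2,0.5,0,-1,0,-0.1,0.4,0,-1,0,0,0,0])

```text
clock: 10.1
position: [0.4728, -0.089, 0.1138]
ee_rot: [-0.0, 0.992, 0.125, -0.001]
contact_force: [-0.2, -0.4, -0.5]
width: 0.0
gripper_force: 0.0
```

>>> send_rows(steps=[-1,0,0,-1,0,-1,0,0,-4,0,-1,0,0,-4.5,0,-1,0,0,-4.5,0,-1,-3,-3,0,0,-1,-3,-3,0,0,-1,-3,-3,0,0,-1,0,0,0,0,-1,0,0,0,0])

```text
clock: 11.0
position: [0.3637, -0.0243, 0.2556]
ee_rot: [0.001, 0.992, 0.126, 0.002]
contact_force: [0.2, -0.6, -0.6]
width: 0.0001
gripper_force: 0.0
```

```bash
python3 - <<'E'
from h import *
s=get_state();S=get_image('scene');D=get_image('side');print(s['position'],s['contact_force'])
f=lambda i:cv2.resize(i,(400,480),interpolation=cv2.INTER_CUBIC)
cv2.imwrite('pics/z4.png',np.hstack([f(S['color'][180:300,165:265]),f(D['color'][140:260,310:410])])[:,:,::-1])
E
```

```text
[ 0.36373279 -0.02434028  0.25559795] [ 0.18040083 -0.56891176 -0.61553004]
```

View pics/z4.png

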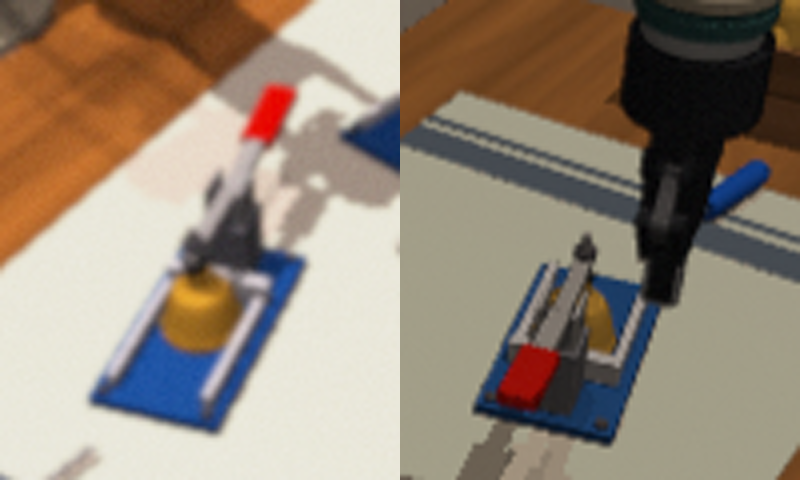

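The handle lies almost level (scene (270,112), side (527,375) in the crop), and the pad sits on the crown of the bell at the stop (200,260). The arm is clear.

```bash
python3 -c "
from rig import *
print(sign_off())"
```

```text
the job is handed in; nothing more can be done
None
```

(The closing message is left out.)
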